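# Draw the filter plate out of its bay and hold it at the line

## Task

Swing the blue guard door of the filtration bay wide open, to about a right angle, then slide the white filter plate straight out over the front edge of the steel deck until the red line across the plate lies on that edge. Out there the plate would tip off by itself, so finish while still holding it in the gripper, level and still, with its rear part lying on the deck. Leave the wash bottle, the beaker and the jar where they are.

Things in the scene. Friction and masses are not known exactly. Their poses are not given: they have to be found in the camera images.
- guard_door (a joint): Hinge angle of the blue guard door (rad): 0 shut across the front of the bay, 1.57 at right angles to it, stop at 1.75. Starts shut or slightly ajar. It stays where it is left (friction about 0.12 N m). The door is 200 mm wide, 90 mm high, 12 mm thick, its top 175 mm and its lower edge 85 mm above the table. The yellow bar handle stands on its outer face, 175 mm from the hinge. Seen from above the door turns clockwise as it opens.
- door_hinge (a point): Point on the door's upright hinge axis at the height of door_handle, at the left (+y) end of the bay's front, in mid-thickness of the door. Its axes turn with the door: -y runs from the hinge along the door, -x points out of its outer face, z up.
- door_handle (a point): Grip point on the door's upright round yellow bar handle, 12 mm in diameter. The bar is 40 mm out from the door's outer face (34 mm clear gap); its free top end is 21 mm above this point; the two struts joining it to the door lie 44 mm and more below this point. In door_hinge's axes it is at (-46, -175, 0) mm. Axes as door_hinge.
- deck_edge (a point): Middle of the top front edge of the bay's flat steel deck, 100 mm above the table. The bay is a fixed steel block 320 mm deep and 220 mm wide, open on top, with white side cheeks 12 mm thick standing 70 mm above the deck (196 mm between them). x points into the bay (away from its front), y to the left along the edge, z up; the plate slides out along -x.
- plate: The loose filter plate (0.5 to 0.9 kg): a white board 260 mm long (x), 120 mm wide (y), 8 mm thick, lying on the deck behind the door. Origin: centre of its underside; -x is the end towards the door. The aluminium clamp block (50 by 90 mm, 35 mm high) spans x = -45 to 5 mm. Centre of mass at about x = -20 mm, 14 mm up.
- plate_grip (a point): Centre (half-way up) of the black upright pull block on the plate: 24 mm along the plate (x), 40 mm across (y), 40 mm high, standing on the board's top, so its top is 20 mm above this point and the board's top 20 mm below. It is 30 mm behind the plate's front end; 43 mm are free between it and the clamp block. Axes as the plate's: -x towards its front end.
- plate_line (a point): Middle of the red line (6 mm wide) painted across the plate's top, given at the height of the plate's underside; 120 mm behind plate_grip along the plate's x, 150 mm behind its front end. Lines up when it has x = 0 in deck_edge's axes.
- wash_bottle: White wash bottle with blue cap, 64 mm in diameter, 160 mm high, standing on the table; origin at the centre of its foot. Leave it alone.
- beaker: Clear glass beaker, 72 mm in diameter, 90 mm high, on the table; origin at the centre of its foot. Leave it alone.
- sample_jar: Amber jar with white cap, 60 mm in diameter, 70 mm high, on the table; origin at the centre of its foot. Leave it alone.

How it is judged (in metres and radians):
On the way:
1. the blue guard door is swung wide open (past 1.3 rad) (value of joint guard_door above 1.3 rad), for 0.2 s.
At the end, for the whole second after the job is handed in: Red line within 8 mm of the deck's front edge and 40 mm of its middle; plate level (0.07 rad), square (0.15 rad), underside there 4 mm under to 7 mm over the deck, at rest (20 mm/s), held by the fingers (over 1 N), not touching the door; door open past 1.2 rad (x of plate_line in the frame of deck_edge between -0.008 and 0.008 m and z of plate_line in the frame of deck_edge between -0.004 and 0.007 m and y of plate_line in the frame of deck_edge between -0.04 and 0.04 m and angle between the x axis of plate_line and the x axis of deck_edge, either way round below 0.15 rad and angle between plate_line's own z axis and vertical below 0.07 rad and contact force between the fingers and plate above 1 N and contact force between plate and guard_door below 0.5 N and linear speed of plate below 0.02 m/s and value of joint guard_door above 1.2 rad); the arm keeps its last pose, push and grip.
It fails at once if the filter plate tips (over 0.3 rad) (angle between plate_line's own z axis and vertical above 0.3 rad).
It fails at once if the wash bottle is moved (over 30 mm) (distance of wash_bottle from where it was at the start of the episode above 0.03 m).
It fails at once if the beaker is moved (over 30 mm) (distance of beaker from where it was at the start of the episode above 0.03 m).
It fails at once if the sample jar is moved (over 30 mm) (distance of sample_jar from where it was at the start of the episode above 0.03 m).
It also fails if it takes over 53 s, if anything falls off the work surface, if the arm or the gripper's body presses on something with over 40 N, if the wrist force passes 120 N, or if a joint passes its speed limit or range.

## Robot

A 7-joint arm with a two-finger parallel gripper is mounted at the origin on the work surface. World frame = base frame: x ahead of the robot, y to its left, z up, the work surface at z = 0. Lengths are in mm, angles in degrees, forces in N, time in s.
With the tool pointing down it reaches from about 400 to 875 mm from the base axis. Payload 6.5 kg.
Tool frame: the origin (TCP) lies at the very end of the fingers, on their centre line; the grasp point (between the pads) lies 19 mm behind it; y points along the fingers, x is the direction in which the jaws open and shut, and the axes are right-handed (so a half turn about y gives the same grasp; the last joint's range is limited). The gripper opens to 85 mm and grips with 20 to 120 N. Pads are 22 mm wide; open, the fingers measure 114 mm over their backs; the gripper's body (76 mm by 85 mm) begins 54 mm behind the grasp point. The pads swing forward as they close: fully open they stand 13 mm farther back than shut.
Start: joints at [63.931, 30.733, -0.252, 88.115, 0.149, 61.152, -4.079], TCP at [246.396, -601.481, 231.29] pointing down, gripper open.
Joint ranges: [-154.64, 154.64], [-21.42, 123.67], [-72.66, 72.17], [13.99, 137.28], [-74.86, 254.86], [10.95, 109.41], [-158.01, 158.01]. Speed limits (degrees/s): [136.94, 136.94, 180, 180, 180, 180, 180].

## Interface

Orientations are given as a 3x3 rotation matrix whose columns are the frame's x, y, z axes.
In Python, from station import get_obs, get_image, close_job gives the robot as it stands.
- The arm moves only by the tool apply_moves, never from a script. Its argument "rows" is text: rows parted by semicolons, each of 7 numbers parted by spaces: the turn, a rotation vector about the world's x, y, z in rad, then the shift along the world's x, y, z in mm, then the finger opening in mm, from 0 to 85.4. In form: ax ay az x y z gripper; .... A call has 1 to 8 rows; each row shifts and turns the pose as measured when the row begins; what a row does not reach is not made up. A row lasts 1/10 s, in which the tool goes at most 50 mm and 8.59 degrees, less where a joint would pass 70% of its speed; a pose out of reach is approached as far as the arm can. A call with a gripper value outside its range is refused whole. The fingers move at their own pace and stop on an object; "force" is the grip in N (left out, the last holds). Time passes only in rows, so rows that do not move let the fingers close. It gives the time, the measured TCP pose, the force and the opening at its end, in the units of the state.
- get_obs(): the state, without advancing time (a new reading comes with each control period).
- get_image(name): name is "side" or "top" or "wrist"; returns a dict with "color" (480x640x3 uint8, red, green, blue), "fovy" (degrees; the focal length in pixels is half the picture's height over the tangent of half this angle, whatever the lens; pixels are square), "cx", "cy" (the principal point, pixels), "R" (3x3) and "t" (3): a world point X has camera coordinates R X + t. Camera axes: x right, y down, z forward; pixel columns grow to the right and rows downward; lengths in mm; the calibration is good to about 2 mm. A picture is of the moment at which its call begins. There is no depth.
- close_job(): hands the job in, once; it reports no verdict.
The state is a dict: "time_s": time; "joint_pos": joint angles; "joint_velocities": joint speeds; "joint_torque": joint torques, N m; "tool_pos": TCP position; "orientation": TCP orientation; "contact_force": force on the tool from outside, world axes, zero at the start; "moment": the same for the moment, N m; "grip_width": finger opening in mm.
Only numpy, scipy, OpenCV 4.12 (cv2) and the standard library are available. Lean on these libraries where they do the work, as an engineer would, in place of code of your own. Each camera call takes 0.05 s, during which the arm holds its last target.

## Working session

There is one attempt and no reset: what is moved stays moved. The work goes in short steps, Python scripts to look and compute and a tool call to move; the robot and the scene stay as the last step left them, time stands still between calls to the robot, and variables do not carry over. Pictures are saved under pics/ and viewed, and the job is handed in when it is done.

Besides the shell and the picture viewer there is one more tool, called after "Call:" by a JSON object that holds its "method" and its "body". apply_moves: Moves the arm, as the interface text tells. Its arguments: {"type":"object","properties":{"rows":{"type":"string"},"force":{"type":"number"}},"required":["rows"]}

```bash
ls; mkdir -p pics
python3 - <<'E'
from station import *
import cv2,numpy as np
print(get_obs())
for n in("side","top","wrist"):
    d=get_image(n); cv2.imwrite(f"pics/{n}0.png",d["color"][:,:,::-1]); print(n,d["fovy"],d["cx"],d["cy"],np.round(d["R"],3).tolist(),np.round(d["t"],1).tolist(), [k for k in d])
E
```

```text
pics
{'time_s': 0.0, 'joint_pos': array([63.92973795, 30.78057658, -0.25285636, 88.17048474,  0.15058865,
       61.15370132, -4.08025753]), 'joint_velocities': array([ 0.04496017, -0.05417823, -0.05516578,  0.04351733, -0.0079741 ,
       -0.06966107, -0.0405889 ]), 'joint_torque': array([ 6.13076872e-05, -5.83403206e+01,  1.04905631e+00, -2.59100550e+01,
        1.24881958e-02,  9.42185550e-03, -2.48840138e-06]), 'tool_pos': array([ 246.12300471, -600.90300811,  230.37998746]), 'orientation': array([[ 3.79134569e-01, -8.46415594e-04,  9.25341160e-01],
       [-9.25339766e-01,  1.61485239e-03,  3.79135476e-01],
       [-1.81519556e-03, -9.99998338e-01, -1.70975645e-04]]), 'contact_force': array([-0.06389989,  0.48563294,  0.68976724]), 'moment': array([-0.00336381,  0.01487088,  0.00870912]), 'grip_width': 85.64274999990583}
side 48.55876251260205 312.40209540306637 247.72347455803975 [[-0.732, -0.681, -0.021], [-0.305, 0.355, -0.883], [0.609, -0.641, -0.468]] [473.8, 296.0, 1243.6] ['color', 'fovy', 'cx', 'cy', 'R', 't']
top 49.347811805040884 317.0407674991831 251.9156700802008 [[-0.023, -1.0, 0.001], [-0.998, 0.023, -0.053], [0.052, -0.002, -0.999]] [66.2, 582.7, 1540.4] ['color', 'fovy', 'cx', 'cy', 'R', 't']
wrist 66.10934055091666 316.14377102663275 241.14270666843314 [[0.38, -0.925, -0.002], [-0.879, -0.361, 0.311], [-0.288, -0.116, -0.95]] [-649.6, -40.6, 381.4] ['color', 'fovy', 'cx', 'cy', 'R', 't']
```

View pics/side0.png

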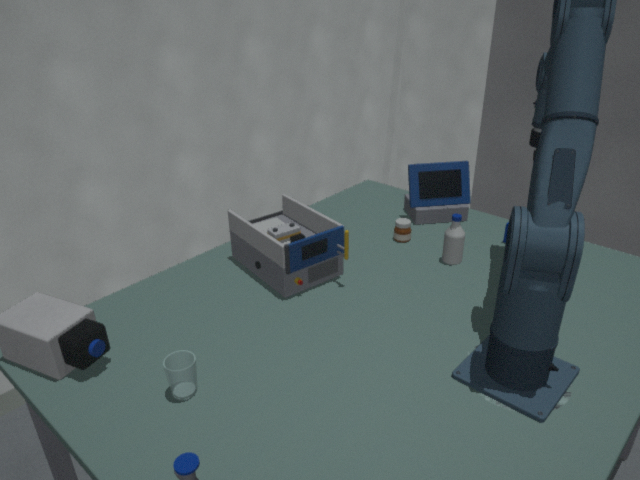

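View pics/top0.png

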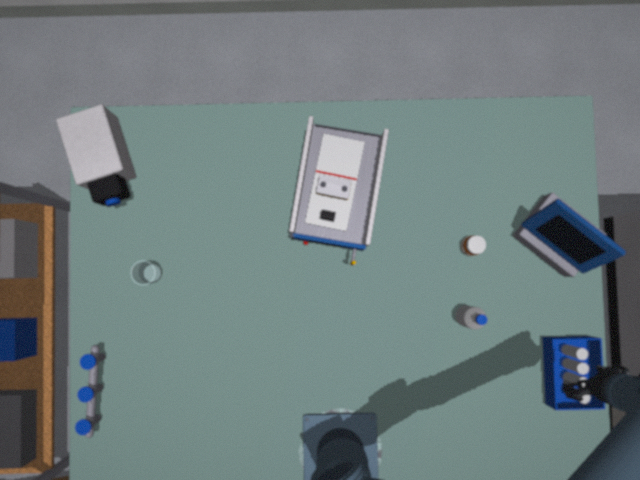

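View pics/wrist0.png

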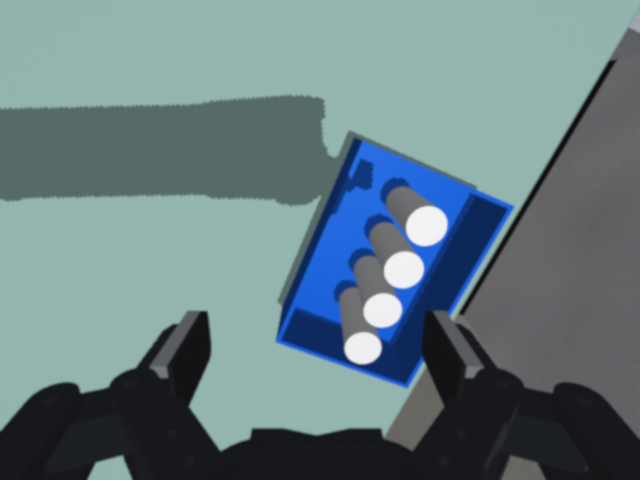

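The top view shows the bay at columns 290–390, rows 118–265. The door is shut along its lower edge and the yellow handle is near (352,261). The red line is near (336,175) and the black grip block near (328,215). The bottle is near (475,318), the jar (475,245) and the beaker (147,272).

```bash
cat > h.py <<'E'
from station import *
import cv2,numpy as np
def ray(d,uv):
    f=240/np.tan(np.radians(d["fovy"])/2)
    R=np.array(d["R"]);t=np.array(d["t"])
    c=-R.T@t; v=R.T@np.array([(uv[0]-d["cx"])/f,(uv[1]-d["cy"])/f,1.]); return c,v/np.linalg.norm(v)
def onz(d,uv,z):
    c,v=ray(d,uv); return c+v*(z-c[2])/v[2]
def proj(d,X):
    f=240/np.tan(np.radians(d["fovy"])/2)
    p=np.array(d["R"])@np.array(X,float)+np.array(d["t"]); return np.array([f*p[0]/p[2]+d["cx"],f*p[1]/p[2]+d["cy"]])
def tri(d1,u1,d2,u2):
    A=np.zeros((3,3));b=np.zeros(3)
    for d,u in((d1,u1),(d2,u2)):
        c,v=ray(d,u);M=np.eye(3)-np.outer(v,v);A+=M;b+=M@c
    return np.linalg.solve(A,b)
def save(d,name,box=None,k=1):
    im=d["color"][:,:,::-1]
    if box: x0,y0,x1,y1=box; im=im[y0:y1,x0:x1]
    im=cv2.resize(im,None,fx=k,fy=k,interpolation=cv2.INTER_CUBIC); cv2.imwrite("pics/"+name+".png",im)
E
python3 - <<'E'
from h import *
t=get_image("top");s=get_image("side")
save(t,"t1",(275,105,405,275),3.5); save(s,"s1",(215,180,365,310),5)
def m(d,lo,hi,box):
    h=cv2.cvtColor(d["color"],cv2.COLOR_RGB2HSV); k=cv2.inRange(h,lo,hi); q=np.zeros_like(k);x0,y0,x1,y1=box;q[y0:y1,x0:x1]=k[y0:y1,x0:x1];return q
red=m(t,(0,120,80),(8,255,255),(300,150,370,200))
ys,xs=np.nonzero(red); r=cv2.minAreaRect(np.c_[xs,ys].astype(np.float32)); print("red",r,len(xs))
for p in cv2.boxPoints(r): print(onz(t,p,108))
bl=m(t,(105,120,40),(125,255,255),(280,200,400,270))
ys,xs=np.nonzero(bl); r=cv2.minAreaRect(np.c_[xs,ys].astype(np.float32)); print("blue",r)
for p in cv2.boxPoints(r): print(p,onz(t,p,175))
for n,d,b in(("t",t,(330,235,370,280)),("s",s,(330,220,365,270))):
    y=m(d,(18,120,80),(35,255,255),b); ys,xs=np.nonzero(y); print(n,xs.min(),xs.max(),ys.min(),ys.max(),xs.mean(),ys.mean())
E
```

```text
red ((0.0, 0.0), (0.0, 0.0), 0.0) 0
[1324.6880968   946.05685939  108.        ]
[1324.6880968   946.05685939  108.        ]
[1324.6880968   946.05685939  108.        ]
[1324.6880968   946.05685939  108.        ]
blue ((329.2972717285156, 241.7162322998047), (72.17115020751953, 4.93196964263916), 9.462321281433105)
[293.29727 238.21623] [613.83141221 115.48789226 175.        ]
[294.10806 233.35136] [626.83580427 113.04454975 175.        ]
[365.29727 245.21623] [590.58232355 -76.56976681 175.        ]
[364.48648 250.0811 ] [577.61010973 -74.0360481  175.        ]
t 351 355 261 264 352.84615384615387 262.2307692307692
s 345 347 230 258 346.01162790697674 244.1627906976744
```

View pics/t1.png

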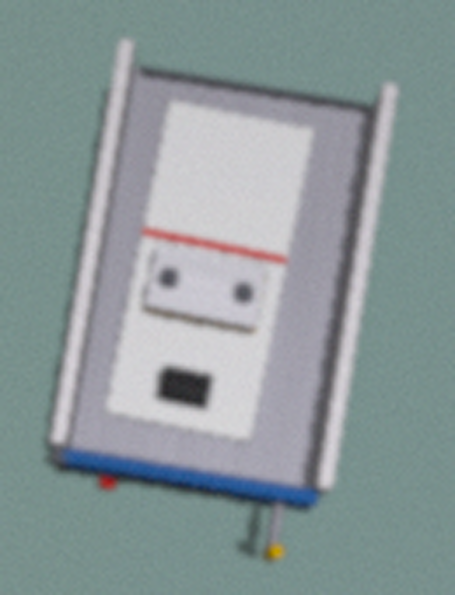

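View pics/s1.png

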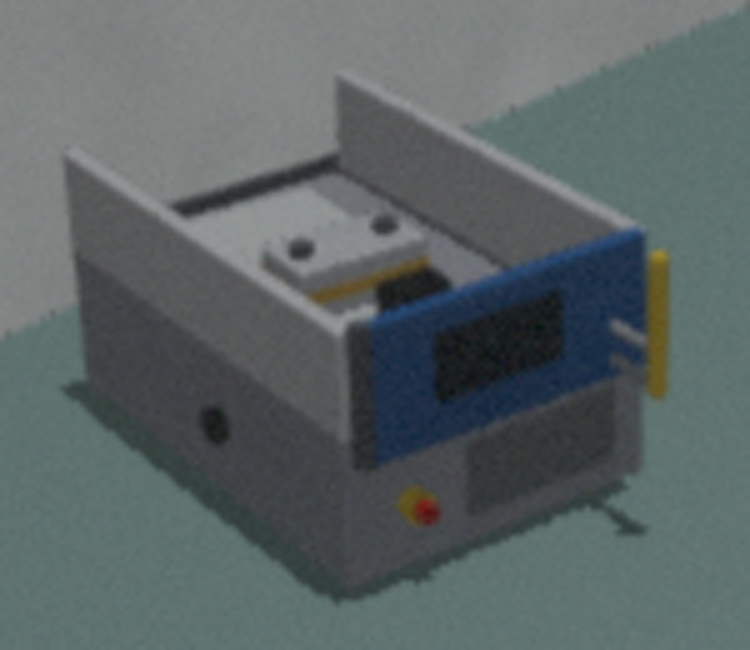

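Crops: the plate sits at a yaw a few degrees off the bay, and the door is almost shut. Now to turn those corners into metres.

Run:
```python
from h import *
t=get_image("top");s=get_image("side")
U=lambda p:(p[0]/3.5+275-.35,p[1]/3.5+105-.35)
S=lambda p:(p[0]/5+215-.4,p[1]/5+180-.4)
P=lambda n,p,z:print(n,np.round(onz(t,U(p),z),1))
for n,p in dict(RL=(170,101),RR=(314,128),FR=(249,440),FL=(107,410),redL=(143,232),redR=(287,260)).items(): P("plate "+n,p,108)
for p in((160,367),(212,373),(207,408),(155,400)): P("block",p,148)
for n,p in dict(Lout_b=(120,40),Lout_f=(52,444),Rout_b=(397,85),Rin_f=(318,487),Rout_f=(335,490),Lin_b=(134,42),Lin_f=(64,447)).items(): P("cheek "+n,p,170)
for n,p in dict(door_hf=(60,465),door_ff=(312,505),door_fb=(318,490),door_hb=(64,450)).items(): P(n,p,175)
top=(352.85,262.2)
c,v=ray(t,top)
for z in(160,170,180,185,190,195): 
    X=onz(t,top,z);print(z,np.round(X,1),proj(s,X))
print(tri(t,top,s,(346.4,231)))
print("bottle cap",np.round(onz(t,(481,320),160),0),"jar",np.round(onz(t,(477,245),70),0),"beaker",np.round(onz(t,(147,272),0),0))
```

```text
plate RL [914.7  27.4 108. ]
plate RR [889.9 -88.6 108. ]
plate FR [637.8 -29.4 108. ]
plate FL [664.7  83.9 108. ]
plate redL [808.2  51.7 108. ]
plate redR [782.7 -63.8 108. ]
block [693.  41. 148.]
block [6.873e+02 5.000e-01 1.480e+02]
block [660.    5.1 148. ]
block [667.2  45.5 148. ]
cheek Lout_b [946.1  66.2 170. ]
cheek Lout_f [632.5 125.5 170. ]
cheek Rout_b [ 905.7 -147.8  170. ]
cheek Rin_f [594.7 -77.7 170. ]
cheek Rout_f [592.1 -90.7 170. ]
cheek Lin_b [944.3  55.4 170. ]
cheek Lin_f [630.  116.3 170. ]
door_hf [615.8 119.5 175. ]
door_ff [580.7 -72.3 175. ]
door_fb [592.1 -77.2 175. ]
door_hb [627.3 116.2 175. ]
160 [546.4 -43.1 160. ] [347.10279735 238.1342729 ]
170 [546.1 -42.4 170. ] [347.06509169 235.13615263]
180 [545.8 -41.7 180. ] [347.02712179 232.11702134]
185 [545.6 -41.4 185. ] [347.00803687 230.59950743]
190 [545.5 -41.  190. ] [346.98888485 229.0766574 ]
195 [545.3 -40.7 195. ] [346.96966537 227.54844306]
[546.34435621 -40.90230985 183.69453951]
bottle cap [ 383. -383.  160.] jar [ 590. -408.   70.] beaker [536. 564.   0.]
```

The bay's yaw is about -10.5°, and its front edge middle is about (612,17). The handle bar is about (546,-41.5) with its top at z≈184, and the hinge about (622.5,122). The red line is about 184 mm behind the edge. I'll approach the handle from above, with the jaws opening along the door normal.

Call:
{"method": "apply_moves", "body": {"rows": "0 0 0.071 21 40 4 60;0 0 0.071 21 40 4 60;0 0 0.071 21 40 4 60;0 0 0.071 21 40 4 60;0 0 0.071 21 40 4 60;0 0 0.071 21 40 0 60;0 0 0.071 21 40 0 60;0 0 0.071 21 40 0 60", "force": 40}}

```text
time_s: 1.15
tool_pos: [412.8, -276.0, 252.2]
orientation: [[0.822, 0.001, 0.569], [-0.569, -0.007, 0.822], [0.005, -1.0, -0.005]]
contact_force: [0.9, 0.0, 0.7]
grip_width: 60.4
```

Call:
{"method": "apply_moves", "body": {"rows": "0 0 0.071 21 40 0 40;0 0 0.071 21 40 0 40;0 0 0.071 21 40 0 40;0 0 0.071 21 40 0 40;0 0 0.071 21 30 0 40;0 0 0 0 0 0 40"}}

```text
time_s: 1.75
tool_pos: [523.4, -70.7, 254.5]
orientation: [[0.975, 0.01, 0.223], [-0.223, -0.004, 0.975], [0.011, -1.0, -0.002]]
contact_force: [-0.2, 0.6, -0.1]
grip_width: 39.9
```

Call:
{"method": "apply_moves", "body": {"rows": "0.01 0.01 0.04 23 29 0 40;0 0 0 0 0 0 40;0 0 0 0 0 0 40"}}

```text
time_s: 2.05
tool_pos: [547.0, -41.0, 254.3]
orientation: [[0.983, -0.001, 0.183], [-0.183, 0.005, 0.983], [-0.002, -1.0, 0.005]]
contact_force: [-0.5, -0.7, -0.5]
grip_width: 39.8
```

Run:
```python
from h import *
w=get_image("wrist"); save(w,"w1"); save(get_image("top"),"t2")
o=get_obs();print(o["tool_pos"],o["orientation"])
h=cv2.cvtColor(w["color"],cv2.COLOR_RGB2HSV);k=cv2.inRange(h,(18,120,80),(35,255,255));n,l,st,c=cv2.connectedComponentsWithStats(k)
for i in range(1,n):
    if st[i,4]>40: print(st[i],c[i])
print(proj(w,(545.8,-41.5,184)),proj(w,(545.8,-41.5,119)))
```

```text
[546.89550932 -40.75443776 254.52179712] [[ 9.83161548e-01 -1.72611185e-04  1.82738447e-01]
 [-1.82734440e-01  5.76074255e-03  9.83145431e-01]
 [-1.22241104e-03 -9.99983392e-01  5.63219856e-03]]
[368  37   6  26  95] [371.11578947  49.6       ]
[ 549   41   42  138 1266] [568.22985782 108.66587678]
[311 217  17  49 669] [318.56203288 241.87443946]
[313.41807603 257.83326506] [314.12042915 228.98286171]
```

View pics/w1.png

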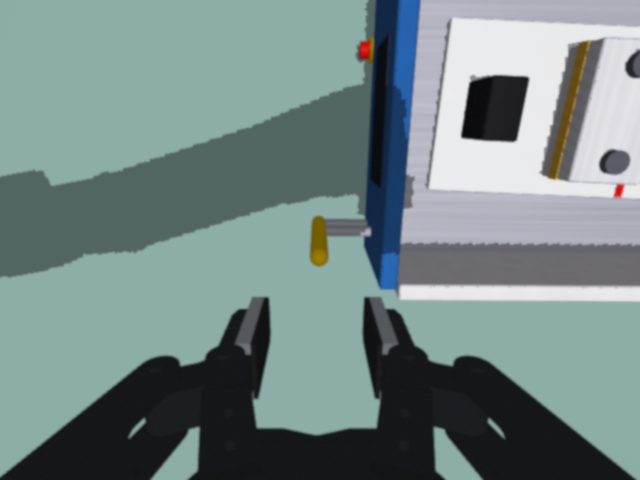

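The wrist view shows the bar top at (319,257), 5 px right of the prediction (about 2–3 mm in +x). I'll correct for that and descend.

Call:
{"method": "apply_moves", "body": {"rows": "0 0 0 2 -1 -36 38;0 0 0 0 0 -36 38;0 0 0 0 0 -34 38;0 0 0 0 0 0 38;0 0 0 0 0 0 38"}}

```text
time_s: 2.65
tool_pos: [548.7, -47.2, 148.4]
orientation: [[0.982, 0.005, 0.191], [-0.191, 0.002, 0.982], [0.004, -1.0, 0.003]]
contact_force: [1.2, -0.1, -0.0]
grip_width: 38.0
```

Run:
```python
from h import *
save(get_image("wrist"),"w2")
```

```text
(no output)
```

View pics/w2.png

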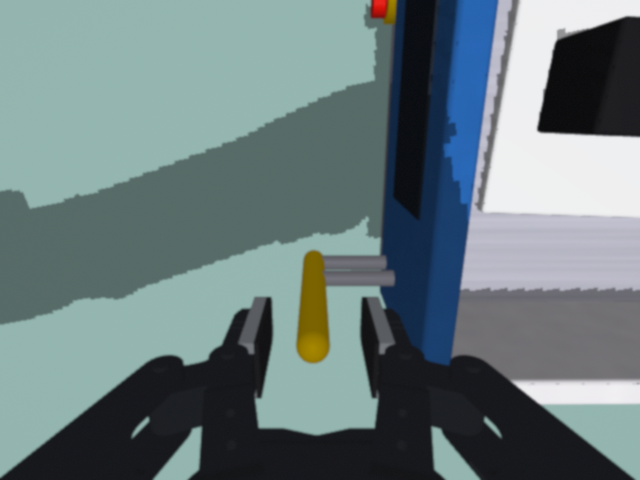

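The bar (313,345) is between the jaws, with the door clear of the inner finger. The tool drifted 5 mm in y, so I'll correct that and close.

Call:
{"method": "apply_moves", "body": {"rows": "0 0 0 0 4 -2 38;0 0 0 0 0 0 8;0 0 0 0 0 0 8;0 0 0 0 0 0 8;0 0 0 0 0 0 8", "force": 30}}

```text
time_s: 3.2
tool_pos: [548.0, -43.0, 150.3]
orientation: [[0.981, 0.005, 0.192], [-0.192, 0.002, 0.981], [0.005, -1.0, 0.002]]
contact_force: [1.6, 0.5, -5.4]
grip_width: 11.3
```

Run:
```python
import numpy as np
H=np.array([622.5,122]);p=np.array([548,-43.])-H
a0=np.arctan2(p[1],p[0]);r=np.hypot(*p)
P=lambda d:H+r*np.array([np.cos(a0-np.radians(d)),np.sin(a0-np.radians(d))])
for d in range(0,100,5): print(d,P(d).round(1),(P(d+5)-P(d)).round(1))
```

```text
0 [548. -43.] [-14.1   7.1]
5 [533.9 -35.9] [-13.4   8.3]
10 [520.5 -27.6] [-12.6   9.5]
15 [507.8 -18.1] [-11.8  10.5]
20 [496.1  -7.6] [-10.8  11.5]
25 [485.2   3.9] [-9.8 12.4]
30 [475.5  16.4] [-8.6 13.2]
35 [466.8  29.6] [-7.5 13.9]
40 [459.4  43.5] [-6.2 14.5]
45 [453.1  58. ] [-4.9 15. ]
50 [448.2  73. ] [-3.6 15.4]
55 [444.6  88.4] [-2.3 15.6]
60 [442.4 104. ] [-0.9 15.8]
65 [441.5 119.8] [ 0.5 15.8]
70 [442.  135.6] [ 1.9 15.7]
75 [443.8 151.3] [ 3.2 15.5]
80 [447.1 166.7] [ 4.6 15.1]
85 [451.6 181.8] [ 5.9 14.7]
90 [457.5 196.5] [ 7.1 14.1]
95 [464.6 210.6] [ 8.3 13.4]
```

Call:
{"method": "apply_moves", "body": {"rows": "0 0 -0.087 -14 7 0 8;0 0 -0.087 -13.5 8.5 0 8;0 0 -0.087 -12.5 9.5 0 8;0 0 -0.087 -12 10.5 0 8"}}

```text
time_s: 3.6
tool_pos: [497.5, -6.7, 150.3]
orientation: [[0.85, 0.011, 0.527], [-0.527, 0.001, 0.85], [0.008, -1.0, 0.007]]
contact_force: [4.4, 3.3, -9.3]
grip_width: 11.2
```

Call:
{"method": "apply_moves", "body": {"rows": "0 0 -0.087 -11 11.5 0 8;0 0 -0.087 -10 12.5 0 8;0 0 -0.087 -8.5 13 0 8;0 0 -0.087 -7.5 14 0 8;0 0 -0.087 -6 14.5 0 8"}}

```text
time_s: 4.1
tool_pos: [454.9, 63.0, 150.3]
orientation: [[0.535, 0.017, 0.845], [-0.845, -0.001, 0.535], [0.01, -1.0, 0.014]]
contact_force: [5.4, 2.4, -9.9]
grip_width: 10.9
```

Call:
{"method": "apply_moves", "body": {"rows": "0 0 -0.087 -4.5 15 0 8;0 0 -0.087 -3.5 15 0 8;0 0 -0.087 -2 15.5 0 8;0 0 -0.087 -0.5 15.5 0 8;0 0 -0.087 1 15.5 0 8"}}

```text
time_s: 4.6
tool_pos: [446.8, 142.9, 150.3]
orientation: [[0.112, 0.02, 0.993], [-0.994, -0.008, 0.112], [0.011, -1.0, 0.019]]
contact_force: [3.8, -1.3, -8.3]
grip_width: 11.4
```

Call:
{"method": "apply_moves", "body": {"rows": "0 0 -0.087 3 15.5 0 8;0 0 -0.087 4 15.5 0 8;0 0 -0.087 5.5 15 0 8;0 0 -0.087 6.5 14.5 0 8;0 0 -0.04 3 6 0 8;0 0 0 0 0 0 8"}}

```text
time_s: 5.2
tool_pos: [471.1, 213.3, 150.3]
orientation: [[-0.287, 0.019, 0.958], [-0.958, -0.016, -0.287], [0.01, -1.0, 0.022]]
contact_force: [0.2, 0.5, -3.0]
grip_width: 11.0
```

Call:
{"method": "apply_moves", "body": {"rows": "0 0 0 0 0 0 34;0 0 0 0 0 0 34;0 0 0 0 0 0 34;0 0 0 0 0 30 34;0 0 0 0 0 40 34;0 0 0 0 0 40 34"}}

```text
time_s: 5.8
tool_pos: [467.5, 210.4, 260.1]
orientation: [[-0.284, 0.011, 0.959], [-0.959, -0.019, -0.284], [0.016, -1.0, 0.016]]
contact_force: [1.2, 0.6, -0.2]
grip_width: 34.3
```

Run:
```python
from h import *
o=get_obs();print(o["tool_pos"],o["joint_pos"])
save(get_image("side"),"s3"); t=get_image("top");save(t,"t3",(230,105,410,345),2.4)
```

```text
[467.45038794 210.36229584 260.11617985] [ -23.97097938   15.6569231    -7.32730435  106.72613005    3.82611461
   57.85266825 -139.55229126]
```

View pics/s3.png

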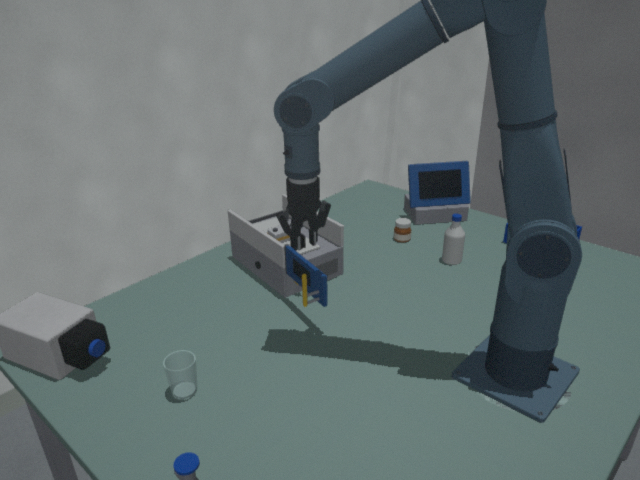

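View pics/t3.png

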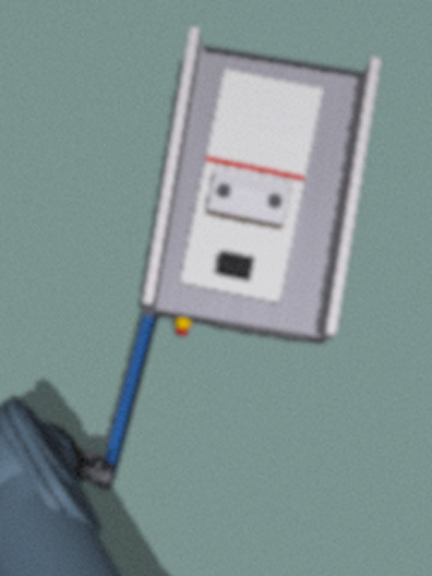

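The door stands open at about 95° in both views, with the plate untouched. Next, the grip block.

Call:
{"method": "apply_moves", "body": {"rows": "0.003 0.002 0.01 30 -27 0 70;0.003 0.002 0.01 30 -27 0 70;0.003 0.002 0.01 30 -27 0 70;0.003 0.002 0.01 30 -27 0 70;0.003 0.002 0.01 30 -27 0 70;0.003 0.002 0.01 30 -27 0 70;0 0 0 30 -27 0 70;0 0 0 0 0 0 70"}}

```text
time_s: 6.7
tool_pos: [685.5, 14.0, 264.6]
orientation: [[-0.216, 0.012, 0.976], [-0.976, 0.007, -0.216], [-0.009, -1.0, 0.01]]
contact_force: [-0.6, -1.0, -0.7]
grip_width: 70.2
```

Run:
```python
from h import *
o=get_obs();print(o["tool_pos"],o["orientation"].round(3))
w=get_image("wrist");save(w,"w4")
print(proj(w,(678,21.5,148)))
```

```text
[685.51518123  13.95608968 264.59958618] [[-0.216  0.012  0.976]
 [-0.976  0.007 -0.216]
 [-0.009 -1.     0.01 ]]
[309.71946298 248.4154433 ]
```

View pics/w4.png

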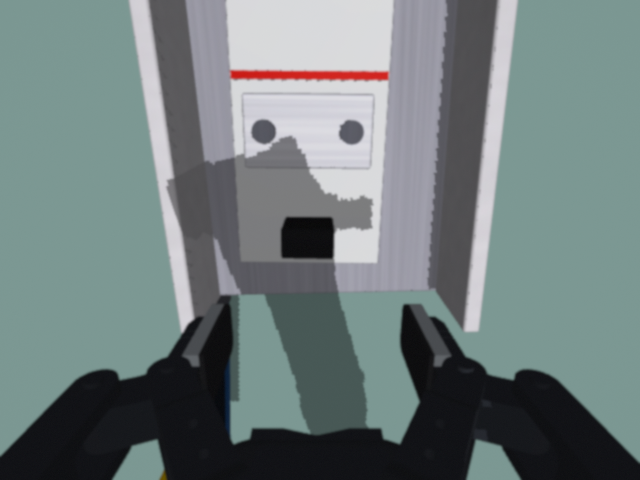

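Run:
```python
from h import *
w=get_image("wrist");print("cam",ray(w,(320,240))[0].round())
a=np.radians(-12.8);e=np.array([np.cos(a),np.sin(a)]);n=np.array([-e[1],e[0]])
for z in(148,108):
  for sx,sy in((-12,20),(-12,-20),(12,-20),(12,20)):
    p=np.array([678,21.5])+sx*e+sy*n;print(z,sx,sy,proj(w,(*p,z)).round(1))
save(w,"w4c",(220,60,400,300),2.4)
```

```text
cam [761.  -2. 408.]
148 -12 20 [286.6 260.2]
148 -12 -20 [339.7 260.9]
148 12 -20 [340.6 230.2]
148 12 20 [286.1 229.6]
108 -12 20 [290.7 243.8]
108 -12 -20 [337.4 244.3]
108 12 -20 [338.1 217.1]
108 12 20 [290.4 216.6]
```

View pics/w4c.png

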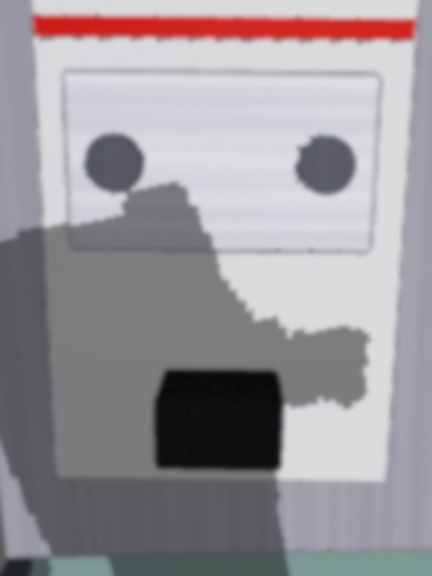

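The wrist view puts the block 4–5 mm farther in +x and 2 mm in +y than the top-view estimate. I'll average towards it and descend.

Call:
{"method": "apply_moves", "body": {"rows": "-0.007 0.012 0 -4 8 -30 70;0 0 0 0 0 -30 70;0 0 0 0 0 -30 70;0 0 0 0 0 -20 70;0 0 0 0 0 0 70"}}

```text
time_s: 7.3
tool_pos: [674.3, 37.1, 152.9]
orientation: [[-0.202, -0.002, 0.979], [-0.979, 0.009, -0.202], [-0.009, -1.0, -0.004]]
contact_force: [-0.1, 0.1, -0.1]
grip_width: 69.9
```

Run:
```python
from h import *
w=get_image("wrist");save(w,"w5")
```

```text
(no output)
```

View pics/w5.png

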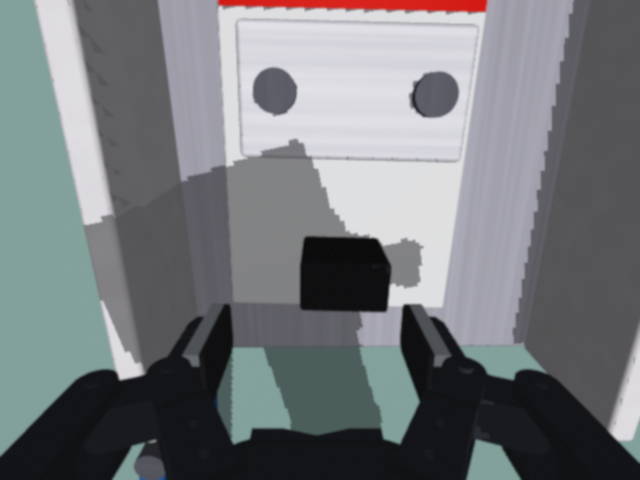

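Call:
{"method": "apply_moves", "body": {"rows": "-0.009 -0.002 -0.01 7 -15 0 70;0 0 0 0 0 0 70;0 0 0 0 0 -15 70"}}

```text
time_s: 7.65
tool_pos: [686.3, 22.8, 145.6]
orientation: [[-0.21, 0.013, 0.978], [-0.978, 0.001, -0.211], [-0.004, -1.0, 0.012]]
contact_force: [-0.3, -0.2, -0.1]
grip_width: 69.9
```

Run:
```python
from h import *
o=get_obs();print(o["tool_pos"],o["orientation"].round(3))
w=get_image("wrist");save(w,"w6")
```

```text
[686.28363635  22.7699631  145.64370699] [[-0.21   0.013  0.978]
 [-0.978  0.001 -0.211]
 [-0.004 -1.     0.012]]
```

View pics/w6.png

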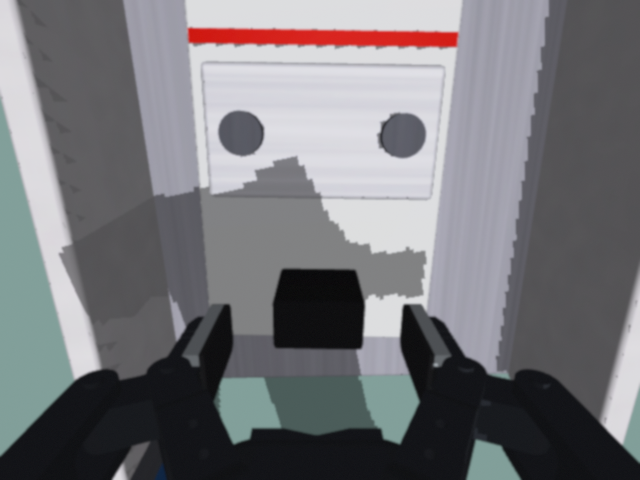

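The block is centred between the fingers (column 319). Go down and close.

Call:
{"method": "apply_moves", "body": {"rows": "0 0.012 0 -5 1 -14 70;0 0 0 0 0 -14 70;0 0 0 0 0 0 70"}}

```text
time_s: 8.0
tool_pos: [677.0, 22.9, 109.5]
orientation: [[-0.211, -0.009, 0.977], [-0.977, 0.0, -0.211], [0.002, -1.0, -0.009]]
contact_force: [0.6, 0.4, -0.0]
grip_width: 69.8
```

Call:
{"method": "apply_moves", "body": {"rows": "0 -0.009 0 3 0 5 70;0 0 0 0 0 0 70;0 0 0 0 0 0 30;0 0 0 0 0 0 30;0 0 0 0 0 0 30;0 0 0 0 0 0 30", "force": 60}}

```text
time_s: 8.6
tool_pos: [680.7, 23.0, 115.3]
orientation: [[-0.211, 0.002, 0.978], [-0.978, 0.0, -0.211], [-0.001, -1.0, 0.002]]
contact_force: [0.4, 0.2, -2.7]
grip_width: 38.9
```

Run:
```python
from h import *
o=get_obs();print(o["tool_pos"],o["orientation"].round(3),o["contact_force"],o["grip_width"])
w=get_image("wrist");save(w,"w7")
```

```text
[680.72963202  23.01981259 115.32313551] [[-0.211  0.002  0.978]
 [-0.978  0.    -0.211]
 [-0.001 -1.     0.002]] [ 0.35183015  0.21824967 -2.70859765] 38.93281069812192
```

View pics/w7.png

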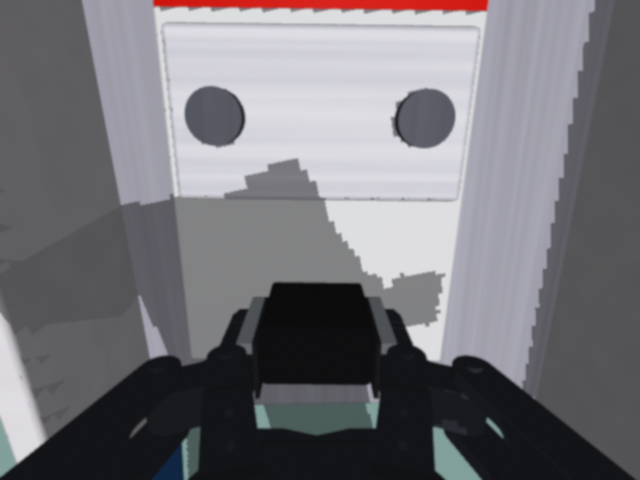

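Gripped at 38.9 mm with the tool vertical. I'll slide in modest steps while watching z and tilt.

Call:
{"method": "apply_moves", "body": {"rows": "0 0 0 -12 2 0 30;0 0 0 -12 2 0 30;0 0 0 -12 2 0 30;0 0 0 0 0 0 30"}}

```text
time_s: 9.05
tool_pos: [644.9, 28.6, 115.3]
orientation: [[-0.211, 0.004, 0.977], [-0.977, -0.0, -0.211], [-0.0, -1.0, 0.004]]
contact_force: [-6.8, 0.8, 4.8]
grip_width: 39.1
```

Call:
{"method": "apply_moves", "body": {"rows": "0 0 0 -14 2.5 0 30;0 0 0 -14 2.5 0 30;0 0 0 -14 2.5 0 30;0 0 0 -14 2.5 0 30;0 0 0 0 0 0 30"}}

```text
time_s: 9.55
tool_pos: [590.0, 38.0, 115.2]
orientation: [[-0.212, 0.006, 0.977], [-0.977, -0.001, -0.212], [-0.0, -1.0, 0.006]]
contact_force: [-6.8, 1.4, 4.7]
grip_width: 38.8
```

Call:
{"method": "apply_moves", "body": {"rows": "0 -0.003 0 -14 2.5 0 30;0 0 0 -14 2.5 0 30;0 0 0 -14 2.5 0 30;0 0 0 -14 2.5 0 30;0 0 0 0 0 0 30"}}

```text
time_s: 10.05
tool_pos: [536.3, 47.4, 114.3]
orientation: [[-0.213, 0.01, 0.977], [-0.977, -0.001, -0.213], [-0.001, -1.0, 0.01]]
contact_force: [-5.7, 0.4, 3.4]
grip_width: 39.2
```

```bash
cat > red.py <<'E'
from h import *
import sys
o=get_obs();print(o["tool_pos"],o["orientation"].round(3).tolist(),o["contact_force"],o["grip_width"])
t=get_image("top");w=get_image("wrist");s=get_image("side")
save(w,"w"+sys.argv[1]);save(s,"s"+sys.argv[1],(200,170,370,330),4);save(t,"t"+sys.argv[1],(230,105,410,345),2.4)
e=np.array([.983,-.182]);n=np.array([.182,.983]);E=np.array([611.8,17.4])
for nm,d in(("top",t),("wrist",w),("side",s)):
    h=cv2.cvtColor(d["color"],cv2.COLOR_RGB2HSV)
    k=cv2.inRange(h,(0,100,60),(6,255,255))|cv2.inRange(h,(174,100,60),(180,255,255))
    nn,l,st,c=cv2.connectedComponentsWithStats(k)
    if nn<2: continue
    for i in np.argsort(-st[1:,4])[:2]+1:
        p=onz(d,c[i],108);q=p[:2]-E
        print(nm,st[i],c[i].round(1),p.round(1),"bay x,y",(q@e).round(1),(q@n).round(1))
E
python3 red.py 8
```

```text
[536.31874397  47.35501661 114.33672163] [[-0.213, 0.01, 0.977], [-0.977, -0.001, -0.213], [-0.001, -1.0, 0.01]] [-5.67913218  0.37344104  3.36059982] 39.196042242132705
top [314 223  18   4  19] [322.7 224.6] [655.7  34.9 108. ] bay x,y 39.9 25.2
top [333 227   9   2  10] [337.  227.5] [646.5  -4.9 108. ] bay x,y 38.2 -15.6
wrist [ 153    0  336   11 2904] [335.1   3.9] [653.  15. 108.] bay x,y 40.9 5.1
```

View pics/w8.png

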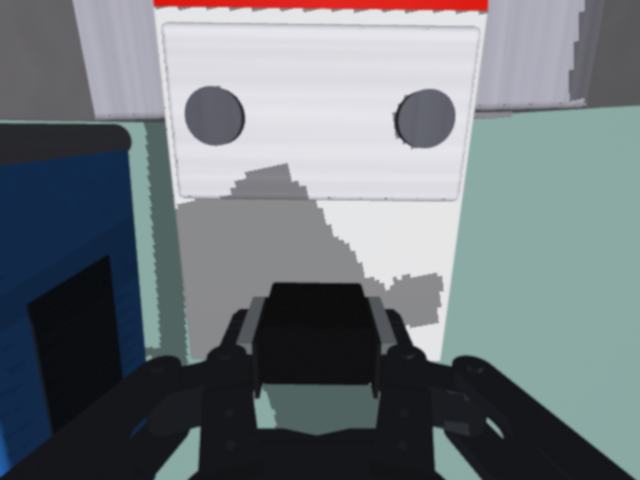

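View pics/s8.png

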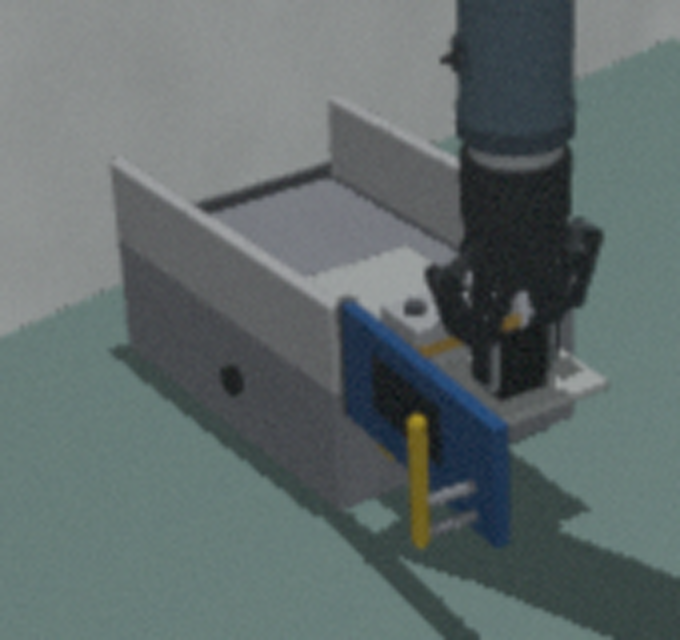

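View pics/t8.png

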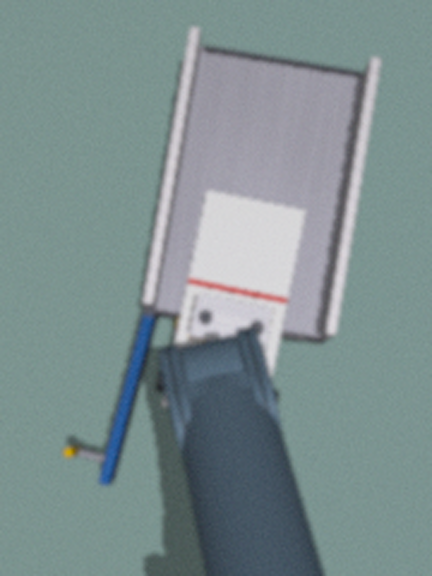

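The plate slides square, with the line about 39–41 mm short of the edge. Going 30 mm more with a small tilt trim.

Call:
{"method": "apply_moves", "body": {"rows": "0 0.005 0 -10 1.5 0 30;0 0.005 0 -10 1.5 0.5 30;0 0 0 -10 1.5 0.5 30;0 0 0 0 0 0 30"}}

```text
time_s: 10.6
tool_pos: [507.8, 51.4, 115.0]
orientation: [[-0.214, 0.003, 0.977], [-0.977, -0.001, -0.214], [0.0, -1.0, 0.003]]
contact_force: [-3.7, -0.2, -1.3]
grip_width: 39.3
```

```bash
python3 red.py 9
```

```text
[507.84681985  51.44529178 114.95669734] [[-0.214, 0.003, 0.977], [-0.977, -0.001, -0.214], [0.0, -1.0, 0.003]] [-3.6584591  -0.22972171 -1.34309832] 39.29875164128087
top [309 232  36   8  37] [326.6 235.8] [623.9  24.9 108. ] bay x,y 10.6 9.5
wrist [ 153    0  336   11 2918] [334.2   4. ] [624.1  19.2 108. ] bay x,y 11.8 4.0
```

View pics/w9.png

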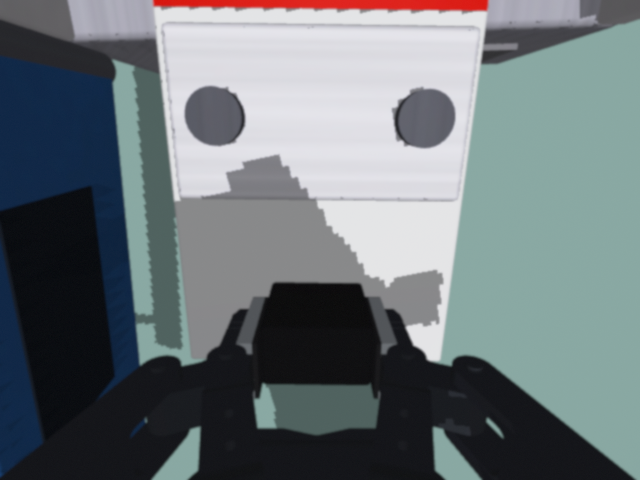

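View pics/t9.png

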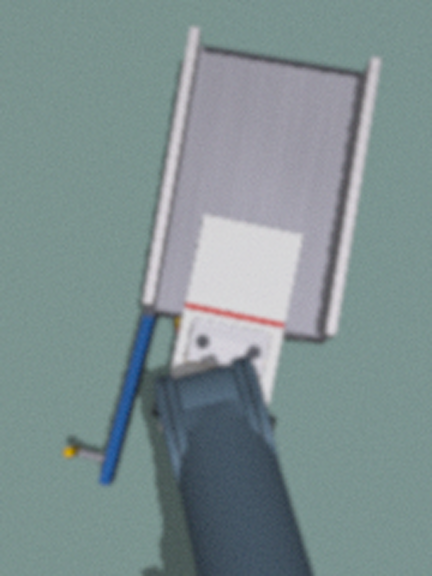

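Run:
```python
from h import *
t=get_image("top");w=get_image("wrist")
e=np.array([.983,-.182]);n=np.array([.182,.983]);E=np.array([611.8,17.4])
for d,nm in((t,"t"),(w,"w")):
  im=d["color"].copy()
  for y in(-95,-80,-65,75,90):
    u=proj(d,(*(E+y*n),100)); print(nm,y,u.round(1))
save(w,"w9a",(40,0,200,90),4.5);save(w,"w9b",(460,0,640,90),4.4);save(t,"t9b",(290,215,375,260),9)
```

```text
t -95 [362.6 245.6]
t -80 [357.3 244.7]
t -65 [352.1 243.9]
t 75 [303. 236.]
t 90 [297.8 235.2]
w -95 [591.5  40.2]
w -80 [552.2  41.6]
w -65 [513.1  43. ]
w 75 [152.   56.2]
w 90 [113.8  57.6]
```

View pics/w9a.png

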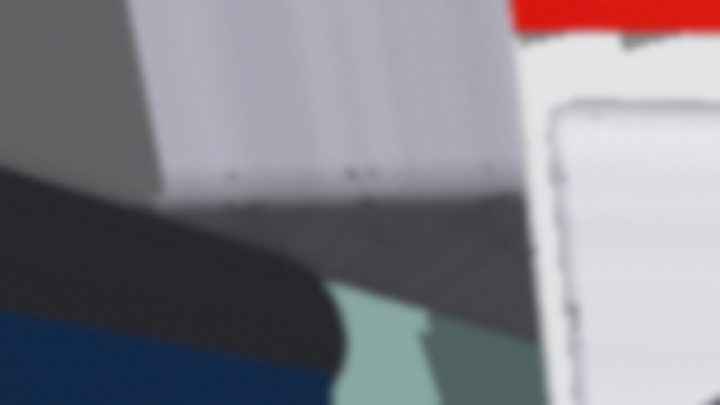

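View pics/w9b.png

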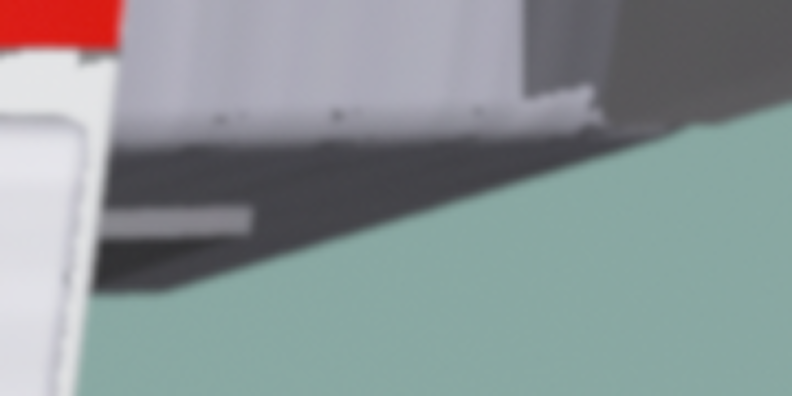

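View pics/t9b.png

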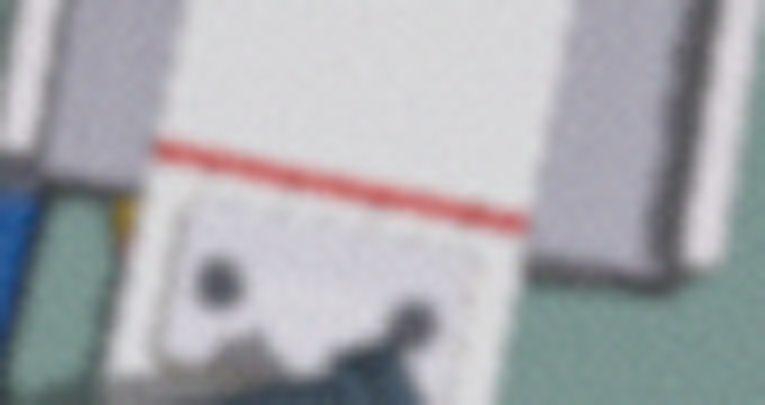

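Run:
```python
from h import *
t=get_image("top");w=get_image("wrist")
e=np.array([.983,-.182]);n=np.array([.182,.983]);E=np.array([611.8,17.4])
def B(d,u,z):
    q=onz(d,u,z)[:2]-E; return (q@e).round(1),(q@n).round(1)
f=lambda x,y:(290+x/9-.45,215+y/9-.45)
print("top line",B(t,f(160,151),108),B(t,f(525,223),108),"edge",B(t,f(90,187),100),B(t,f(600,265),100))
a=lambda x,y:(40+x/4.5-.4,y/4.5-.4); b=lambda x,y:(460+x/4.4-.4,y/4.4-.4)
print("wrist line front",B(w,a(515,32),108),B(w,b(120,48),108),"edge",B(w,a(360,198),100),B(w,a(510,196),100),B(w,b(264,145),100),B(w,b(500,138),100))
```

```text
top line (np.float64(14.3), np.float64(64.9)) (np.float64(10.1), np.float64(-51.0)) edge (np.float64(0.3), np.float64(85.0)) (np.float64(1.5), np.float64(-76.6))
wrist line front (np.float64(14.8), np.float64(68.3)) (np.float64(9.6), np.float64(-50.4)) edge (np.float64(5.0), np.float64(86.7)) (np.float64(4.8), np.float64(73.8)) (np.float64(3.7), np.float64(-67.0)) (np.float64(3.6), np.float64(-87.4))
```

Top gives 11.3 mm to go and wrist 10.9 mm (edge and line measured in the same view). Final move is 11 mm.

Call:
{"method": "apply_moves", "body": {"rows": "0 0.002 0 -4 0.7 0 30;0 0.002 0 -4 0.7 0 30;0 0 0 -3 0.6 0 30;0 0 0 0 0 0 30;0 0 0 0 0 0 30;0 0 0 0 0 0 30"}}

```text
time_s: 11.55
tool_pos: [499.9, 53.1, 115.2]
orientation: [[-0.216, 0.004, 0.976], [-0.976, -0.001, -0.216], [-0.0, -1.0, 0.004]]
contact_force: [-0.2, -0.6, -6.8]
grip_width: 38.7
```

```bash
python3 red.py 10
python3 - <<'E'
from h import *
t=get_image("top");s=get_image("side");w=get_image("wrist")
save(t,"t10b",(290,215,375,260),9);save(w,"w10",(40,0,640,130),1.3)
o=get_obs();print(o["tool_pos"],o["orientation"][:,1],o["contact_force"])
E
```

```text
[499.90498954  53.06968181 115.24746616] [[-0.216, 0.004, 0.976], [-0.976, -0.001, -0.216], [-0.0, -1.0, 0.004]] [-0.15309489 -0.56137909 -6.75085203] 38.68790094220529
top [317 237  23   5  23] [328. 239.] [614.7  21.1 108. ] bay x,y 2.2 4.2
top [308 235   8   2   8] [311.5 235.6] [625.3  67.2 108. ] bay x,y 4.2 51.4
wrist [ 153    0  336   12 3060] [334.5   4.2] [615.6  20.7 108. ] bay x,y 3.1 3.9
[499.89140948  53.06430662 115.23252006] [ 3.73382947e-03 -7.81876559e-04 -9.99992724e-01] [-0.33185857  0.50538616 -6.13538251]
```

View pics/t10b.png

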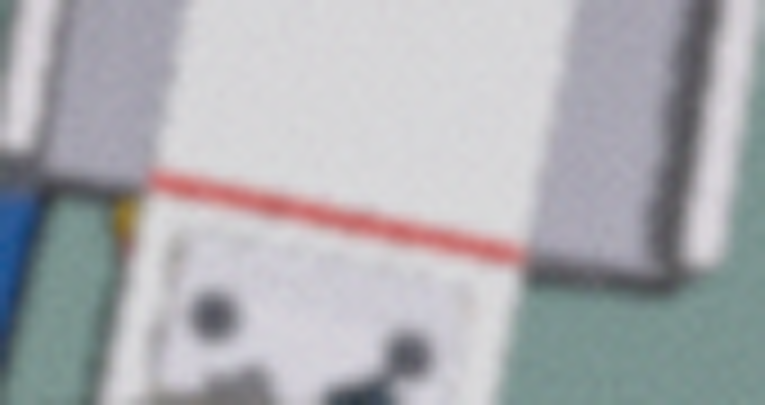

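View pics/s10.png

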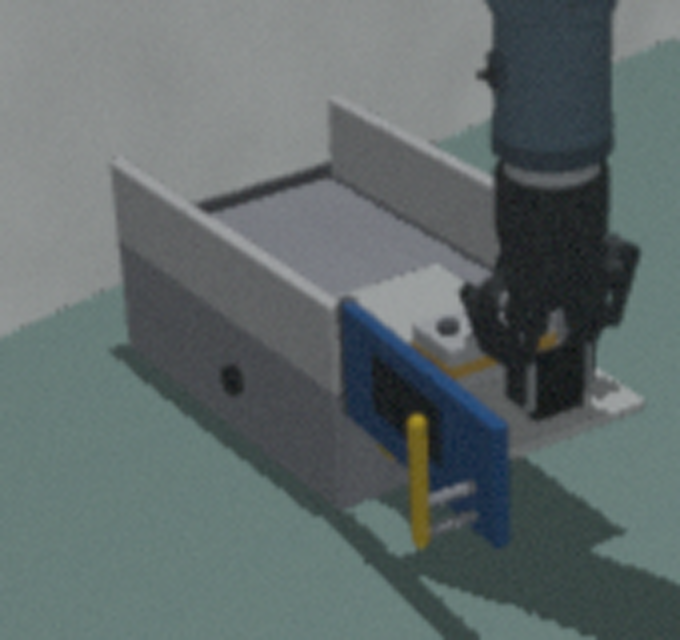

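View pics/w10.png

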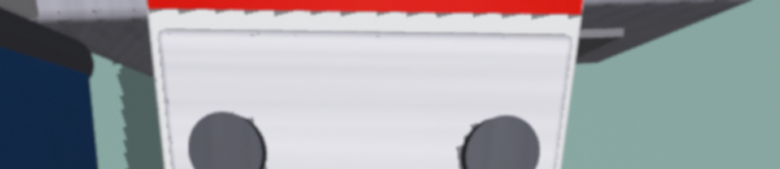

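The last rows reached only 8 of the 11 mm, so the line is still about 3 mm inside. One small trim.

Call:
{"method": "apply_moves", "body": {"rows": "0 0.002 0 -4 0.7 0 30;0 0 0 0 0 0 30;0 0 0 0 0 0 30;0 0 0 0 0 0 30;0 0 0 0 0 0 30"}}

```text
time_s: 12.35
tool_pos: [495.8, 53.8, 115.3]
orientation: [[-0.216, 0.002, 0.976], [-0.976, -0.001, -0.216], [0.0, -1.0, 0.002]]
contact_force: [0.1, -0.1, -6.7]
grip_width: 39.4
```

```bash
python3 red.py 11
python3 - <<'E'
from h import *
t=get_image("top");w=get_image("wrist")
save(t,"t11b",(290,215,375,260),9)
save(w,"w11a",(40,0,200,90),4.5);save(w,"w11b",(460,0,640,90),4.4)
o=get_obs();print(o["tool_pos"],o["orientation"][:,1],o["contact_force"],o["joint_velocities"].round(2))
E
```

```text
[495.76820221  53.76457411 115.32589607] [[-0.216, 0.002, 0.976], [-0.976, -0.001, -0.216], [0.0, -1.0, 0.002]] [ 0.08187145 -0.09643828 -6.73591672] 39.354732148205414
top [319 239  28   6  30] [332.5 241.5] [607.4   8.7 108. ] bay x,y -2.7 -9.3
top [310 237   8   2   8] [313.5 237.5] [619.9  61.7 108. ] bay x,y -0.1 45.0
wrist [ 152    0  337   11 2987] [334.2   4. ] [611.5  21.5 108. ] bay x,y -1.1 3.9
[495.77477441  53.7505594  115.33908957] [ 2.14609120e-03 -7.85025308e-04 -9.99997389e-01] [-1.14178178  0.17956597 -5.89535079] [ 0.1   0.02 -0.09 -0.04 -0.08  0.1   0.03]
```

View pics/t11b.png

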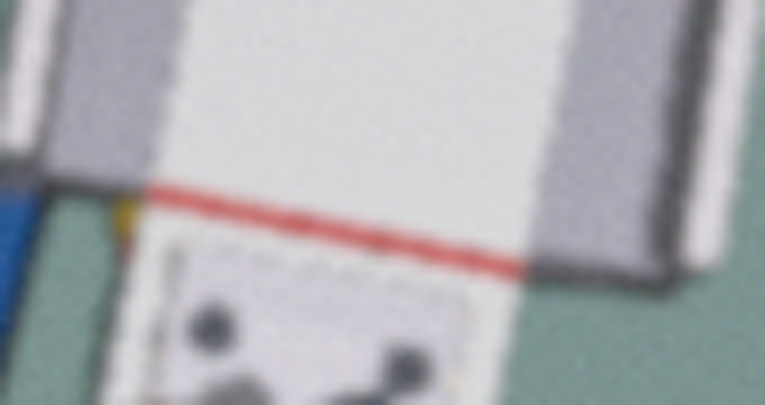

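View pics/w11a.png

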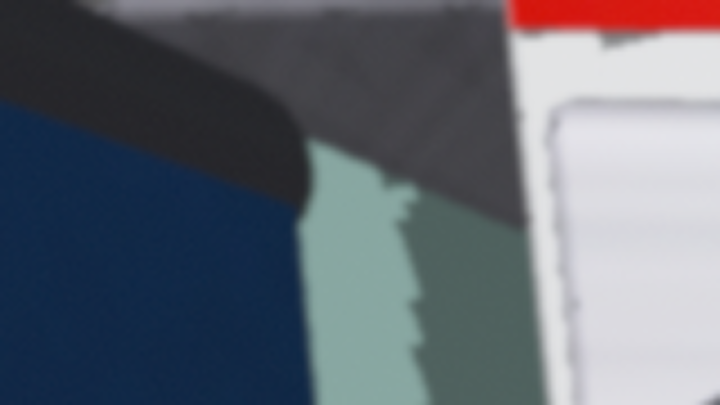

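View pics/w11b.png

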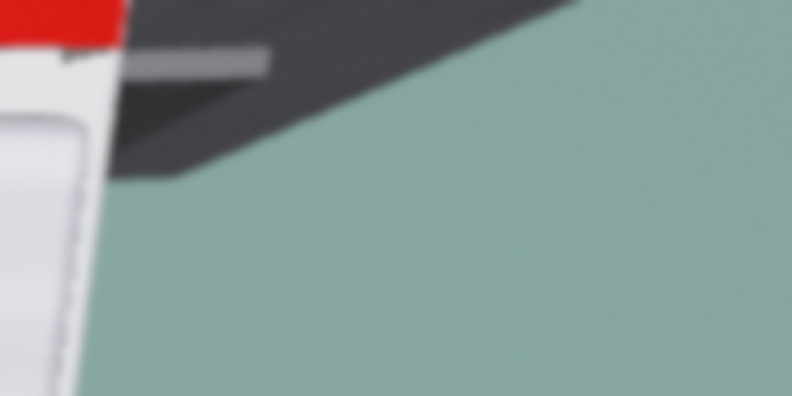

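View pics/t11.png

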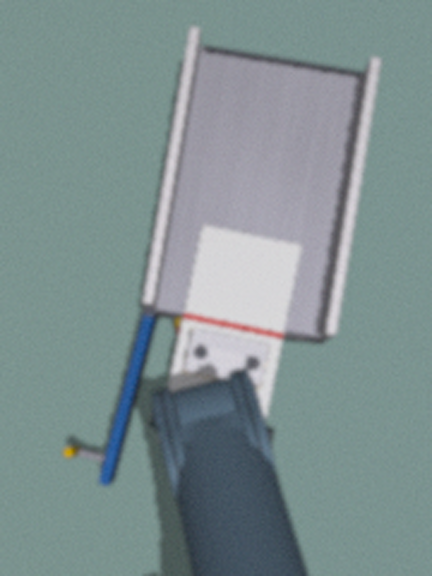

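The line now lies on the edge within about 2 mm. The plate is level (tool tilt 0.002 rad) and at rest, and the door is clear of it. Handing in.

```bash
python3 -c "
from station import *
print(close_job())"
```

```text
the job is handed in; nothing more can be done
None
```

I gripped the yellow handle and swung the door open to about 95° (about 1.65 rad, estimated from the handle's path and the images). I then released it, gripped the black pull block (jaws at 39 mm, 60 N) and slid the plate straight out. The job was handed in at about 12.5 s of the 53 s allowed, still holding the plate.

The last checks before hand-in showed:
- **Red line:** about 1–2 mm past the deck edge (limit 8 mm) and roughly 5 mm left of its middle. The top view and the measured tool travel agree on this; the wrist view cut off part of the line, so I used it only as support.
- **Plate:** about 2° off square. The tool tilt was 0.002 rad and its height was the same as at the grasp, so the plate is taken as level on the deck. It was at rest.
- **Support:** the gripper was carrying about 6 N of the plate's weight.
- **Door:** open and clear of the plate.
- **Bottle, beaker and jar:** no path went near them, but I did not measure them again at the end.

Two things disagreed along the way. The wrist camera read positions 3–5 mm farther in +x than the top camera, so for the last moves I measured the line and the edge in the same picture. The last planned 11 mm move came up 3 mm short, so I added a 4 mm trim.

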